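# Press the lids of a batch of sample pots home in the bench lid press

### The arm

A 6-joint arm with a two-finger parallel gripper is mounted at the origin on the work surface. World frame = base frame: x ahead of the robot, y to its left, z up, the work surface at z = 0. Lengths are in m, angles in rad, forces in N, time in s.
With the tool pointing down it reaches from about 0.25 to 0.775 m from the base axis. Payload 8.9 kg.
Tool frame: the origin (TCP) lies at the very end of the fingers, on their centre line; the grasp point (between the pads) lies 19 mm behind it (hold_point_z is the distance from the TCP to the grasp point, in m); z points along the fingers, y is the line along which they close (so a half turn about z gives the same grasp; the last joint's range is limited). The gripper opens to 85 mm and grips with 20 to 120 N. Pads are 22 mm wide; open, the fingers measure 114 mm over their backs; the gripper's body (76 mm by 85 mm) begins 54 mm behind the grasp point. The pads swing forward as they close: fully open they stand 13 mm farther back than shut.
Start: joints at [-1.444, 0.291, -0.153, 1.127, 0, 1.431], TCP at [0.138, -0.507, 0.231] pointing down, gripper open.
Joint ranges: [-2.52, 2.52], [-0.91, 1.74], [-1.3, 1.37], [-1.96, 2.02], [-1.52, 1.47], [-3.14, 3.14]. Speed limits (rad/s): [2.22, 2.22, 2.79, 3.14, 3.14, 3.14].

### API

Orientations are given as a unit quaternion [x, y, z, w].
In Python, from plant import get_obs, capture, camera_model, close_job, hold_point_z gives the robot as it stands.
- The arm moves only by the tool servo_tool, never from a script. Its argument "targets" is text: rows parted by semicolons, each of 5 numbers parted by spaces: the opening, from 0 (shut) to 1 (fully open), then the shift along the tool's x, y, z as a fraction of full scale, then the turn about the tool's z as a fraction of full scale. A call has 1 to 20 rows; each row shifts and turns the commanded pose from where the row before left it, along the tool's axes as they then stand; what a row does not reach is not made up. Full scale, the value 1, is 20 mm for a shift and 0.15 rad for a turn. A row lasts 1/8 s, in which the tool goes at most 62.5 mm and 10.7 degrees, less where a joint would pass 70% of its speed; a pose out of reach is approached as far as the arm can. A call with a number of a shift or a turn outside -1 to 1 is refused whole. A call with a gripper value outside its range is refused whole. The fingers move at their own pace and stop on an object; the grip force is fixed at half the most. Time passes only in rows, so rows that do not move let the fingers close. It gives the time, the measured TCP pose, the force, the opening and the grip force at its end, in the units of the state.
- get_obs(): the state, without advancing time (a new reading comes with each control period).
- capture(name): name is "side" or "top" or "wrist"; returns (picture, depth): 400x640x3 uint8, red, green, blue; 400x640 float32, m along the optical axis (not along the pixel's ray), 0 where there is no reading.
- camera_model(name): a dict with "fx", "fy", "cx", "cy" (pixels), "rvec" (rotation vector, rad) and "tvec" (3), from world to camera coordinates, as OpenCV has them. Camera axes: x right, y down, z forward; pixel columns grow to the right and rows downward; lengths in m; the calibration is good to about 2 mm. A picture is of the moment at which its call begins: read the wrist's pose just before it. camera_model takes no time and is no camera call; for the wrist camera it gives the pose at the moment of the call.
- close_job(): hands the job in; it is judged then, once.
The state is a dict: "time_s": time; "q": joint angles; "dq": joint speeds; "joint_efforts": joint torques, N m; "tcp_pos": TCP position; "eef_rot": TCP orientation; "force": force on the tool from outside, world axes, zero at the start; "moment": the same for the moment, N m; "gripper_width": finger opening in m; "grasp_force": force on a finger pad.
Only numpy, scipy, OpenCV 4.12 (cv2) and the standard library are available. Lean on these libraries where they do the work, as an engineer would, in place of code of your own. Each camera call takes 0.05 s, during which the arm holds its last target. There are 200 camera calls.

### The job

Stand all the sample pots from the grey tray in the nest of the lid press, lay the pressure bar across the press's two sprung rests above them, pull the lever down to its stop so that every lid is pressed fully home, and let the lever come back up. Then put the bar back across its stand and stand all the pots upright in the steel carrier, disturbing nothing else on the bench.

Things in the scene. Friction and masses are not known exactly. Their poses are not given: they have to be found in the camera images.
- press: Bench lid press, fixed: grey base plate 235 x 290 mm, 12 mm thick. Origin on the table right under the nest's centre; x points away from the operator to the lever's hinge, y along the nest, z up. Cheeks with the rests at y = +-116 mm; hinge posts at x = 107 to 141, y = +-104 mm, up to z = 112 mm.
- nest (a point): Centre of the press's nest, on its floor, 12 mm above the table: the flat base plate between two rails along y whose inner faces are at x = -24 and +24 mm, 8 mm high. The pots stand in a row along y from -75 to +75 mm (three fit, 62 mm apart), on x = 0.
- rests (a point): Point midway between the tops of the two sprung rests (at y = -116 and +116 mm), 76 mm above the table. Each sits in a cheek 16 mm thick in y, 46 mm in x, between two uprights with a slot 32 mm wide in x, open above, tips at z = 94 mm. The bar lies on both, 2 mm above the loose lids; each carries 2.5 N before it yields and gives 10 mm. (The point stays when they yield.)
- lever (a joint): Lever angle, rad: 0 = up (nearly upright, sprung to stay there), 1.45 = down at its stop (level, towards the operator, -x of the press). A bail: two arms at y = +-85 mm, each with a 11 mm radius roller 120 mm from the hinge that pushes the bar 7 mm down in the last 0.07 rad. Up to 4 N at the grip, about 15 N at the end with three pots. Let go, it springs back up in about a second.
- lever_grip (a point): Middle of the round black grip bar joining the lever's arms: 22 mm diameter, along the press's y, free from y = -75 to +75 mm. It swings about lever_hinge at 220 mm radius: at angle q it is 220*cos(1.45-q) mm from the hinge in the press's -x and 220*sin(1.45-q) mm above it.
- lever_hinge (a point): Middle of the lever's hinge axis (along the press's y), 93 mm above the table, 120 mm beyond the nest's centre.
- bar: Loose pressure bar, aluminium, 250 mm along its y, 24 mm wide (x), 14 mm thick, 0.3 kg; origin at the centre of its underside. On top in the middle a black grip block, 70 mm along y, 14 mm wide in x, from 14 to 48 mm above the underside. The two ways round are alike. Starts lying across its stand.
- stand: Grey plastic stand of the bar, fixed in front of the press: base 70 x 250 mm, 8 mm thick, with two forked posts at y = -95 and +95 mm; the bar lies along the stand's y with its underside 22 mm above the table in forks 34 mm wide whose tips reach 34 mm. Origin under its centre.
- tray: Grey plastic tray, 230 (x) x 160 (y) mm, floor 4 mm thick, rim 14 mm high, fixed; the pots start on it. On one side of the press, left or right. Origin under its centre.
- carrier: Stainless steel carrier, 246 (x) x 76 (y) mm, 24 mm high outside, open at the top, walls 4 mm, inner floor 4 mm above the table, fixed; on the other side of the press. Takes three pots in a row along its x. Origin under its centre.
- pot1: Sample pot 1 (two or three of pots 1 to 4 are present, all alike, 70 g or so): white round pot 41 mm in diameter, paper label, blue push-fit lid 39 mm across and 15 mm tall; loose lid: 62 mm tall, lid pressed home: 57 mm. Grip the body below the lid (5 to 40 mm above the underside). Origin at the centre of the underside, z up.
- lid1 (a joint): How far the lid of pot 1 has been pressed on: 0 = sitting loose, 0.005 m = fully home; takes 3 N, stays where it is pushed.
- pot2: Sample pot 2 (two or three of pots 1 to 4 are present, all alike, 70 g or so): white round pot 41 mm in diameter, paper label, blue push-fit lid 39 mm across and 15 mm tall; loose lid: 62 mm tall, lid pressed home: 57 mm. Grip the body below the lid (5 to 40 mm above the underside). Origin at the centre of the underside, z up.
- lid2 (a joint): How far the lid of pot 2 has been pressed on: 0 = sitting loose, 0.005 m = fully home; takes 3 N, stays where it is pushed.
- pot3: Sample pot 3 (two or three of pots 1 to 4 are present, all alike, 70 g or so): white round pot 41 mm in diameter, paper label, blue push-fit lid 39 mm across and 15 mm tall; loose lid: 62 mm tall, lid pressed home: 57 mm. Grip the body below the lid (5 to 40 mm above the underside). Origin at the centre of the underside, z up.
- lid3 (a joint): How far the lid of pot 3 has been pressed on: 0 = sitting loose, 0.005 m = fully home; takes 3 N, stays where it is pushed.
- pot4: Sample pot 4 (two or three of pots 1 to 4 are present, all alike, 70 g or so): white round pot 41 mm in diameter, paper label, blue push-fit lid 39 mm across and 15 mm tall; loose lid: 62 mm tall, lid pressed home: 57 mm. Grip the body below the lid (5 to 40 mm above the underside). Origin at the centre of the underside, z up.
- lid4 (a joint): How far the lid of pot 4 has been pressed on: 0 = sitting loose, 0.005 m = fully home; takes 3 N, stays where it is pushed.
- dropper1: Small amber dropper bottle, 34 mm across, 95 mm tall; bystander, leave alone. Origin under its centre.
- dropper2: Second amber dropper bottle, same size; bystander.
- pipette: Pipette with black handle, 280 mm long, lying on the bench; bystander.
- dishes: Stack of clear dishes, 90 mm across, 45 mm high; bystander.
- cup: White plastic cup, 64 mm across, 60 mm tall; bystander.

How it is judged:
On the way, in this order (a step that is already met when the one before it is completed fails the run):
1. every pot stands upright in the nest of the press (x of pot1 in the frame of press between -0.009 and 0.009 m and y of pot1 in the frame of press between -0.076 and 0.076 m and z of pot1 in the frame of press between 0.007 and 0.017 m and angle between each of pot1, pot2, pot3, pot4's own z axis and vertical below 0.12 rad and x of pot2 in the frame of press between -0.009 and 0.009 m and y of pot2 in the frame of press between -0.076 and 0.076 m and z of pot2 in the frame of press between 0.007 and 0.017 m and x of pot3 in the frame of press between -0.009 and 0.009 m and y of pot3 in the frame of press between -0.076 and 0.076 m and z of pot3 in the frame of press between 0.007 and 0.017 m and x of pot4 in the frame of press between -0.009 and 0.009 m and y of pot4 in the frame of press between -0.076 and 0.076 m and z of pot4 in the frame of press between 0.007 and 0.017 m), for 0.3 s.
2. the pressure bar lies across both sprung rests over the pots, let go (x of bar in the frame of press between -0.008 and 0.008 m and y of bar in the frame of press between -0.014 and 0.014 m and angle between the y axis of bar and the y axis of press, either way round below 0.07 rad and z of bar in the frame of press between 0.072 and 0.08 m and angle between bar's own z axis and vertical below 0.06 rad and contact force between the fingers and bar below 0.2 N), for 0.3 s.
3. the lever is at its stop, the bar under it and every pot in the nest with its lid pressed home (all of step 1 and value of joint lever above 1.4 rad and x of bar in the frame of press between -0.008 and 0.008 m and y of bar in the frame of press between -0.014 and 0.014 m and angle between the y axis of bar and the y axis of press, either way round below 0.07 rad and value of joint each of lid1, lid2, lid3, lid4 above 0.0035 m), for 0.1 s.
4. the lever has come back up (value of joint lever below 0.12 rad), for 0.2 s.
At the end, for the whole second after the job is handed in: Every pot stands upright (within 0.12 rad) on the floor of the steel carrier, inside its walls, at rest, with its lid home (pressed at least 3.5 of the 5 mm); the bar lies across both posts of its stand, within 10 mm of its middle in x and 20 mm in y; the lever is up (below 0.12 rad) (x of pot1 in the frame of carrier between -0.102 and 0.102 m and y of pot1 in the frame of carrier between -0.018 and 0.018 m and z of pot1 in the frame of carrier between -0.001 and 0.009 m and angle between each of pot1, pot2, pot3, pot4's own z axis and vertical below 0.12 rad and linear speed of each of pot1, pot2, pot3, pot4, bar below 0.02 m/s and value of joint each of lid1, lid2, lid3, lid4 above 0.0035 m and x of pot2 in the frame of carrier between -0.102 and 0.102 m and y of pot2 in the frame of carrier between -0.018 and 0.018 m and z of pot2 in the frame of carrier between -0.001 and 0.009 m and x of pot3 in the frame of carrier between -0.102 and 0.102 m and y of pot3 in the frame of carrier between -0.018 and 0.018 m and z of pot3 in the frame of carrier between -0.001 and 0.009 m and x of pot4 in the frame of carrier between -0.102 and 0.102 m and y of pot4 in the frame of carrier between -0.018 and 0.018 m and z of pot4 in the frame of carrier between -0.001 and 0.009 m and x of bar in the frame of stand between -0.01 and 0.01 m and y of bar in the frame of stand between -0.02 and 0.02 m and z of bar in the frame of stand between 0.018 and 0.027 m and angle between the y axis of bar and the y axis of stand, either way round below 0.09 rad and value of joint lever below 0.12 rad); the robot touches nothing.
It fails at once if a bystander (dropper bottle, pipette, dish stack, cup) is shoved more than 25 mm (distance of any of dropper1, dropper2, pipette, dishes, cup from where it was at the start of the episode above 0.025 m).
Of pot1, pot2, pot3, pot4 only 2 to 3 are there at a start; the rules pass over those that are not, and their reading is None.
At some moment in a run one of pot1, pot2, pot3, pot4 may be knocked a few centimetres aside while the robot is not near it.
Once in a run the grip may slacken for a moment while it holds something.
It also fails if it takes over 210 s, if anything falls off the work surface, if the arm or the gripper's body presses on something with over 40 N, if the wrist force passes 120 N, or if a joint passes its speed limit or range.

## Working session

There is one attempt and no reset: what is moved stays moved. The work goes in short steps, Python scripts to look and compute and a tool call to move; the robot and the scene stay as the last step left them, time stands still between calls to the robot, and variables do not carry over. Pictures are saved under pics/ and viewed, at most 14 in all, crops included, and the job is handed in when it is done.

Besides the shell and the picture viewer there is one more tool, called after ">>>" as name(argument=value, ...) on one line, values as JSON. servo_tool: Moves the arm, as the interface text tells. Shift numbers are shares of 20 mm and turn numbers shares of 0.15 rad, none past 1 either way. Its arguments: {"type":"object","properties":{"targets":{"type":"string"}},"required":["targets"]}

```bash
mkdir -p pics
cat > h.py <<'E'
import numpy as np, cv2
from plant import *
def cam(n):
    m=camera_model(n); R=cv2.Rodrigues(np.array(m["rvec"],float))[0]; return m,R,np.array(m["tvec"],float).ravel()
def cloud(n):
    M=cam(n); p,d=capture(n); return p,d,M
def xyz(u,v,d,M):
    m,R,t=M; c=np.stack([(u-m["cx"])/m["fx"]*d,(v-m["cy"])/m["fy"]*d,d],-1); return (c-t)@R
def full(d,M):
    v,u=np.mgrid[:400,:640].astype(float); P=xyz(u,v,d.astype(float),M); P[d==0]=np.nan; return P
def onplane(u,v,z,M):
    m,R,t=M; r=np.array([(u-m["cx"])/m["fx"],(v-m["cy"])/m["fy"],1])@R; o=-t@R; return o+r*(z-o[2])/r[2]
def save(n,p): cv2.imwrite(f"pics/{n}.png",p[:,:,::-1])
E
python3 - <<'E'
from h import *
for n in("top","side"):
    p,d,M=cloud(n); save(n+"0",p); np.savez(n+"0.npz",p=p,d=d); print(n,-M[2]@M[1],M[1][2], (d==0).mean())
print(get_obs(),hold_point_z)
E
```

```text
top [ 0.39156307 -0.01817032  1.35054479] [ 0.15237338  0.01959466 -0.98812874] 0.00411328125
side [0.28453299 1.03419451 0.88003567] [ 0.2241431  -0.8171945  -0.53099248] 0.003875
{'time_s': 0.1, 'q': array([-1.44429088e+00,  2.91206576e-01, -1.54054105e-01,  1.12667619e+00,
        4.19097630e-05,  1.43150648e+00]), 'dq': array([-0.00107549,  0.00083361,  0.00099564, -0.00089077,  0.00192885,
        0.00078142]), 'joint_efforts': array([ 1.23787231e-03, -5.37980783e+01,  3.31918609e+01,  9.29503731e-03,
       -2.15594500e-04, -1.26576424e-05]), 'tcp_pos': array([ 0.13787866, -0.50617531,  0.23079753]), 'eef_rot': array([ 9.91181938e-01,  1.32506757e-01,  2.45997202e-05, -5.70126812e-04]), 'force': array([ 0.00139445, -0.39139586,  0.16978888]), 'moment': array([ 0.02345615, -0.02915201, -0.02663224]), 'grasp_force': 0.0, 'gripper_width': 0.0854357822789936} 0.0187
```

View pics/top0.png

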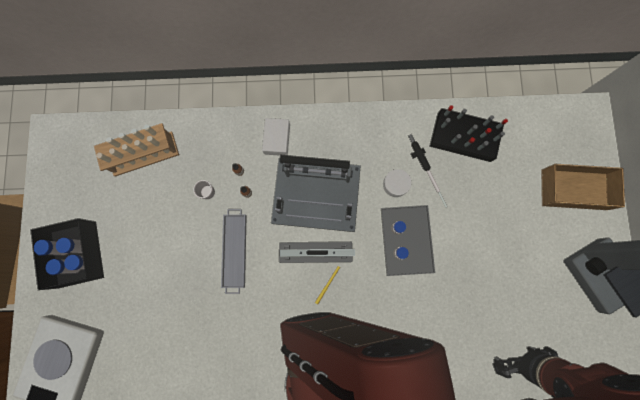

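View pics/side0.png

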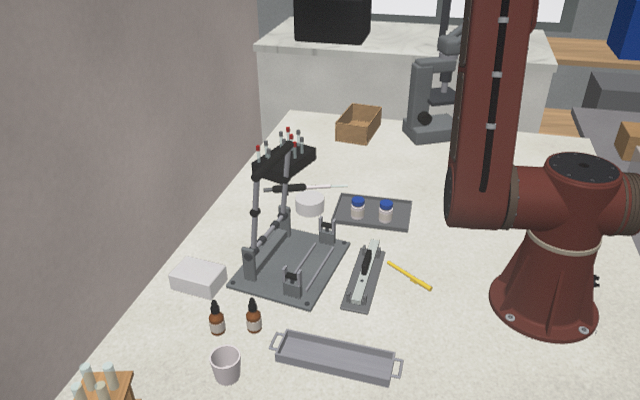

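Two pots on the tray on the right (px ~(400,227), (403,253)); the press is at (316,195), the bar and stand at (316,252), the carrier at (234,250), the cup at (204,190), and the droppers at (237,169) and (246,191). Next, an enlarged crop.

Run:
```python
from h import *
M=cam("top"); print(M[0]["fx"])
z=np.load("top0.npz"); p,d=z["p"],z["d"]
P=full(d,M)
c=cv2.resize(p[140:300,210:450],None,fx=3.33,fy=3.33,interpolation=cv2.INTER_CUBIC); save("crop0",c)
hsv=cv2.cvtColor(p,cv2.COLOR_RGB2HSV)
b=((hsv[...,0]>105)&(hsv[...,0]<125)&(hsv[...,1]>150)&(hsv[...,2]>60)).astype(np.uint8)
n,l,s,ce=cv2.connectedComponentsWithStats(b)
for i in range(1,n):
    if s[i,4]>30: print("blue",ce[i],s[i,4],np.nanmedian(P[l==i],0).round(4))
def rect(name,mask,box):
    m=np.zeros(d.shape,bool); x0,y0,x1,y1=box; m[y0:y1,x0:x1]=1; m&=mask
    q=P[m]; q=q[~np.isnan(q[:,0])]; r=cv2.minAreaRect(q[:,:2].astype(np.float32)); print(name,len(q),r,np.median(q[:,2]),q[:,2].min(),q[:,2].max())
Z=P[...,2]
print("table z",np.nanmedian(Z[280:300,120:200]))
rect("carrier rim",(Z>.017)&(Z<.035),(218,210,250,292))
rect("carrier all",(Z>.017)&(Z<.035)&(P[...,0]>0),(200,200,255,300))
rect("tray",(Z>.003)&(Z<.03),(375,195,440,280))
rect("plate",(Z>.006)&(Z<.03),(262,150,368,238))
rect("stand",(Z>.004),(272,238,360,268))
rect("bar",(Z>.03),(272,238,360,268))
```

```text
393.061283531674
blue [399.73563218 226.52873563] 87 [ 0.5041 -0.2651  0.0659]
blue [ 63.13772455 244.78443114] 167 [0.4762 0.8121 0.1153]
blue [ 41.        246.9893617] 188 [0.4719 0.8837 0.1154]
blue [402.13483146 252.61797753] 89 [ 0.4198 -0.2668  0.066 ]
blue [ 71.63333333 262.01666667] 180 [0.4214 0.7813 0.115 ]
blue [ 53.02094241 266.44502618] 191 [0.4103 0.8411 0.1147]
table z -0.0004386706274074595
carrier rim 340 ((0.44834017753601074, 0.29230329394340515), (0.07832510769367218, 0.272422194480896), 88.52721405029297) 0.02289800481838878 0.01704850770237801 0.030319533465839547
carrier all 385 ((0.4466802775859833, 0.2923460006713867), (0.07832510769367218, 0.28251203894615173), 88.52721405029297) 0.022787938262610604 0.01704850770237801 0.030319533465839547
tray 2392 ((0.47637248039245605, -0.2998439073562622), (0.21979904174804688, 0.28971463441848755), 86.93698120117188) 0.005590862346102376 0.0030006942859103097 0.029595235199186484
plate 4440 ((0.6389589309692383, 0.012909606099128723), (0.36254024505615234, 0.3036074638366699), 88.24825286865234) 0.012140958792643828 0.006008964670154109 0.029941119072212467
stand 1516 ((0.43155184388160706, 0.01438923180103302), (0.2961902618408203, 0.09807291626930237), 88.22735595703125) 0.01061903422591589 0.004001870849571891 0.0748782109841116
bar 577 ((0.4353162348270416, 0.008553184568881989), (0.24657738208770752, 0.046363018453121185), 88.26704406738281) 0.03622506863167869 0.030092317121574032 0.0748782109841116
```

View pics/crop0.png

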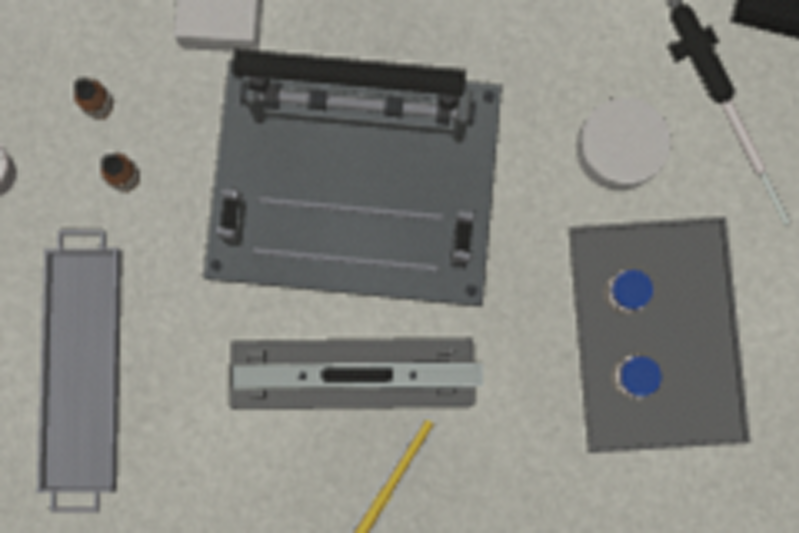

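Run:
```python
from h import *
M=cam("top")
g=lambda x,y,z: onplane(210+x/3.333-.35,140+y/3.333-.35,z,M)[:2]
def show(n,L,z):
    L=[g(*q,z) for q in L]; print(n,np.mean(L,0).round(4),[l.round(4).tolist() for l in L]); return L
def yaw(a,b): return np.arctan2(*(b-a)[::-1])
r1=show("rail far",[(260,199),(443,216)],.020); r2=show("rail near",[(254,248),(438,269)],.020)
print(yaw(r1[1],r1[0])-np.pi/2,yaw(r2[1],r2[0])-np.pi/2,(np.mean(r1,0)+np.mean(r2,0))/2)
c=show("cheeks",[(464,237),(230,214)],.085); print(yaw(*c)-np.pi/2)
pl=show("plate corners",[(205,279),(483,305),(501,86)],.012); print(yaw(pl[1],pl[0])-np.pi/2, yaw(pl[1],pl[2]))
t=show("tray",[(570,228),(725,218),(748,441),(589,452)],.014); print(yaw(t[3],t[0]),yaw(t[2],t[1]))
s=show("stand",[(231,341),(473,338),(475,406),(231,408)],.008); print(yaw(s[1],s[0])-np.pi/2,yaw(s[2],s[3])-np.pi/2)
b=show("bar",[(233,365),(481,362),(481,386),(233,390)],.036); print(yaw(b[1],b[0])-np.pi/2)
show("block",[(322,368),(392,367),(393,382),(322,383)],.07)
k=show("carrier",[(45,251),(122,250),(116,491),(40,491)],.024); print(yaw(k[3],k[0]),yaw(k[2],k[1]))
show("pots",[(633,290),(641,377)],.066)
show("drop",[(90,98),(118,170)],.09);show("dishes",[(627,143)],.045)
```

```text
rail far [0.6031 0.0103] [[0.6151, 0.1042], [0.5911, -0.0835]]
rail near [0.5505 0.0175] [[0.5644, 0.1113], [0.5366, -0.0762]]
-0.12729396884011823 -0.14688107366069958 [0.57677847 0.0139379 ]
cheeks [0.5751 0.014 ] [[0.56, -0.0999], [0.5903, 0.1279]]
-0.1321386526448256
plate corners [ 0.5873 -0.0359] [[0.5349, 0.1632], [0.4991, -0.121], [0.7278, -0.15]]
-0.12540184279067246 -0.12635046134822694
tray [ 0.4647 -0.296 ] [[0.5752, -0.2134], [0.5802, -0.3721], [0.3548, -0.3786], [0.3486, -0.22]]
0.028878552087563385 0.028773263956753482
stand [0.4343 0.0146] [[0.4707, 0.1378], [0.4661, -0.1096], [0.3975, -0.1086], [0.4029, 0.1389]]
-0.018751808340834897 -0.021760716645901512
bar [0.4307 0.0095] [[0.4451, 0.1329], [0.4405, -0.1146], [0.4168, -0.1135], [0.4203, 0.1333]]
-0.018639988575723354
block [0.4304 0.0083] [[0.4381, 0.0424], [0.437, -0.0257], [0.4226, -0.0261], [0.4237, 0.0427]]
carrier [0.4462 0.2887] [[0.5678, 0.3258], [0.5662, 0.2464], [0.3243, 0.2531], [0.3265, 0.3293]]
-0.014593332503430985 -0.02762209713057592
pots [ 0.4625 -0.2651] [[0.5048, -0.2638], [0.4202, -0.2663]]
drop [0.6737 0.2509] [[0.7106, 0.2647], [0.6369, 0.237]]
dishes [ 0.6557 -0.271 ] [[0.6557, -0.271]]
```

```bash
cat >> h.py <<'E'
from scipy.spatial.transform import Rotation as Ro
def psi():
    x=Ro.from_quat(get_obs()["eef_rot"]).as_matrix()[:,0]; return np.arctan2(x[1],x[0])
PRESS=(0.576,0.014,-0.13); CARR=(0.446,0.2887,-0.02); STAND=(0.434,0.0146,-0.02)
def loc(F,x,y):
    c,s=np.cos(F[2]),np.sin(F[2]); return np.array([F[0]+c*x-s*y,F[1]+s*x+c*y])
def plan(x,y,z,yaw,frm=None):
    "units: turn first, then shifts in turned tool axes; yaw = local yaw, psi=pi/2+yaw"
    o=get_obs(); p=o["tcp_pos"] if frm is None else np.array(frm); a=np.pi/2+yaw; d=np.array([x,y,z])-p
    print("turn %.2f  x %.2f y %.2f z %.2f"%(-(a-psi())/.15,*(np.array([d[0]*np.cos(a)+d[1]*np.sin(a),d[0]*np.sin(a)-d[1]*np.cos(a),-d[2]])/.02)))
E
python3 - <<'E'
from h import *
M=cam("wrist"); o=get_obs(); R=Ro.from_quat(o["eef_rot"]).as_matrix()
print("cam in tool",R.T@(-M[2]@M[1]-o["tcp_pos"]),"axis",R.T@M[1][2],M[0]["fx"])
plan(.46,-.265,.30,0)
E
```

```text
cam in tool [ 0.08056826  0.00065467 -0.14190692] axis [-3.18873811e-01  8.99107435e-04  9.47796753e-01] 344.401328831894
turn -8.70  x 12.06 y 16.11 z -3.46
```

>>> servo_tool(targets="1 0 0 -0.4 -0.967;1 0 0 -0.4 -0.967;1 0 0 -0.4 -0.967;1 0 0 -0.4 -0.967;1 0 0 -0.4 -0.967;1 0 0 -0.4 -0.967;1 0 0 -0.4 -0.967;1 0 0 -0.4 -0.967;1 0 0 -0.26 -0.967;1 0.75 1 0 0;1 0.75 1 0 0;1 0.75 1 0 0;1 0.75 1 0 0;1 0.75 1 0 0;1 0.75 1 0 0;1 0.75 1 0 0;1 0.75 1 0 0;1 0.75 1 0 0;1 0.75 1 0 0;1 0.75 1 0 0")

```text
time_s: 2.6
tcp_pos: [0.3583, -0.3408, 0.3002]
eef_rot: [0.707, 0.707, 0.0, -0.0]
force: [0.9, -0.5, 0.6]
gripper_width: 0.0853
grasp_force: 0.0
```

>>> servo_tool(targets="1 0.75 1 0 0;1 0.75 1 0 0;1 0.75 1 0 0;1 0.75 1 0 0;1 0.75 1 0 0;1 0 0 0 0;1 0 0 0 0")

```text
time_s: 3.48
tcp_pos: [0.4574, -0.2666, 0.3003]
eef_rot: [0.707, 0.707, -0.0, -0.0]
force: [-0.4, -0.3, 0.4]
gripper_width: 0.0853
grasp_force: 0.0
```

Run:
```python
from h import *
p,d,M=cloud("wrist"); save("w1",p); print(get_obs()["tcp_pos"],psi())
P=full(d,M)
hsv=cv2.cvtColor(p,cv2.COLOR_RGB2HSV)
b=((hsv[...,0]>105)&(hsv[...,0]<125)&(hsv[...,1]>150)&(hsv[...,2]>60)&(P[...,2]>.06)).astype(np.uint8)
n,l,s,ce=cv2.connectedComponentsWithStats(b)
for i in range(1,n):
    if s[i,4]>100:
        q=P[l==i]; q=q[abs(q[:,2]-np.median(q[:,2]))<.004]; c,r=cv2.minEnclosingCircle(q[:,:2].astype(np.float32)); print(ce[i],s[i],np.median(q,0),c,r)
```

```text
[ 0.45724484 -0.26675557  0.30034587] 1.570819015494578
[363.39357907 152.41973841] [347 136  34  33 841] [ 0.50381077 -0.26448516  0.06546365] (0.5040446519851685, -0.2653113603591919) 0.01859382912516594
[287.93309438 154.82317802] [272 139  33  33 837] [ 0.42006233 -0.26763162  0.0654002 ] (0.42007550597190857, -0.2681727409362793) 0.01857885904610157
```

View pics/w1.png

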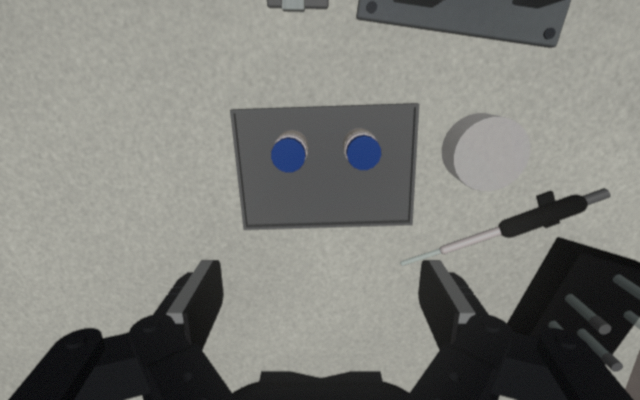

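Lids sit at px (363,152) and (288,155), matching the top view within about 1 mm. Picking the far pot.

>>> servo_tool(targets="0.65 0.1 0.8 0.5 0;0.65 0 0.8 1 0;0.65 0 0.74 1 0;0.65 0 0 1 0;0.65 0 0 1 0;0.65 0 0 1 0;0.65 0 0 1 0;0.65 0 0 1 0;0.65 0 0 1 0;0.65 0 0 1 0;0.65 0 0 1 0;0.65 0 0 1 0;0.65 0 0 1 0;0.65 0 0 1 0;0.65 0 0 0.5 0;0.65 0 0 0 0;0 0 0 0 0;0 0 0 0 0;0 0 0 0 0;0 0 0 0 0")

```text
time_s: 6.02
tcp_pos: [0.5052, -0.2648, 0.0213]
eef_rot: [0.707, 0.707, 0.0, 0.001]
force: [-0.2, 0.9, 6.5]
gripper_width: 0.0391
grasp_force: 60.4
```

>>> servo_tool(targets="0 0 0 -0.3 0;0 0 0 -0.7 0;0 0 0 -1 0;0 0 0 -1 0;0 0 0 -1 0;0 0 0 -1 0;0 0 0 -1 0;0 0 0 -1 0;0 0 0 0 0")

```text
time_s: 7.15
tcp_pos: [0.5055, -0.265, 0.1625]
eef_rot: [0.707, 0.707, 0.0, 0.002]
force: [0.6, -0.7, -0.3]
gripper_width: 0.0392
grasp_force: 60.4
```

Run:
```python
from h import *
M=cam("side"); o=get_obs(); print(o["tcp_pos"],o["gripper_width"],o["force"])
m,R,t=M; c=R@(o["tcp_pos"])+t; u,v=int(m["fx"]*c[0]/c[2]+m["cx"]),int(m["fy"]*c[1]/c[2]+m["cy"]); print(u,v)
p,d=capture("side"); save("s1",cv2.resize(p[max(v-60,0):v+60,u-60:u+60],None,fx=5,fy=5,interpolation=cv2.INTER_CUBIC))
```

```text
[ 0.50551022 -0.2649945   0.16250074] 0.03918222791586399 [ 0.56196589 -0.69917326 -0.33659171]
359 170
```

View pics/s1.png

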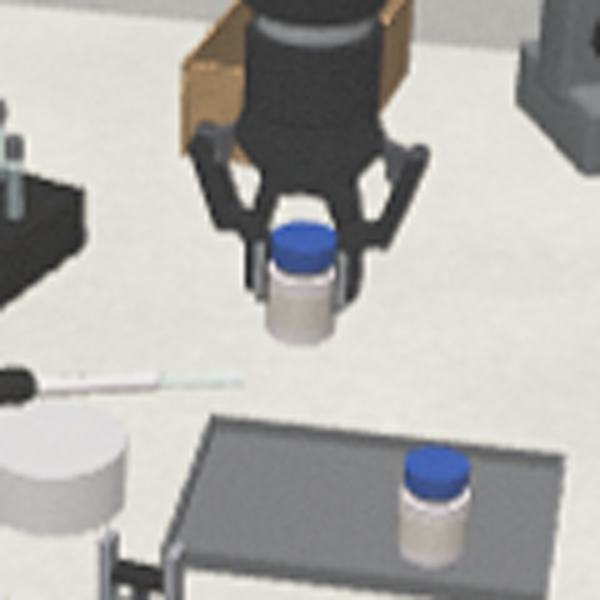

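The pot is held upright at the shoulder, just under the lid. Next, look at the press from above.

Run:
```python
from h import *
plan(.55,-.06,.36,-.13)
```

```text
turn 0.87  x 10.44 y 0.91 z -9.94
```

>>> servo_tool(targets="0 0 0 -1 0.87;0 0.8 0.1 -1 0;0 0.8 0.1 -1 0;0 0.8 0.1 -1 0;0 0.8 0.1 -1 0;0 0.8 0.1 -1 0;0 0.8 0.1 -1 0;0 0.8 0.1 -1 0;0 0.8 0.1 -1 0;0 0.8 0.1 -1 0;0 0.8 0 0 0;0 0.8 0 0 0;0 0.8 0 0 0;0 0.8 0 0 0;0 0 0 0 0;0 0 0 0 0")

```text
time_s: 9.2
tcp_pos: [0.5494, -0.0606, 0.3604]
eef_rot: [0.752, 0.66, -0.0, 0.0]
force: [-0.4, 0.0, -1.2]
gripper_width: 0.0392
grasp_force: 60.4
```

Run:
```python
from h import *
p,d,M=cloud("wrist"); save("w2",cv2.resize(p,(800,500),interpolation=cv2.INTER_CUBIC)); np.savez("w2.npz",p=p,d=d,**{k:M[0][k] for k in M[0]}); print(get_obs()["tcp_pos"],psi(),get_obs()["gripper_width"])
```

```text
[ 0.54942303 -0.06083383  0.36045024] 1.4405145150037428 0.039499102387227675
```

View pics/w2.png

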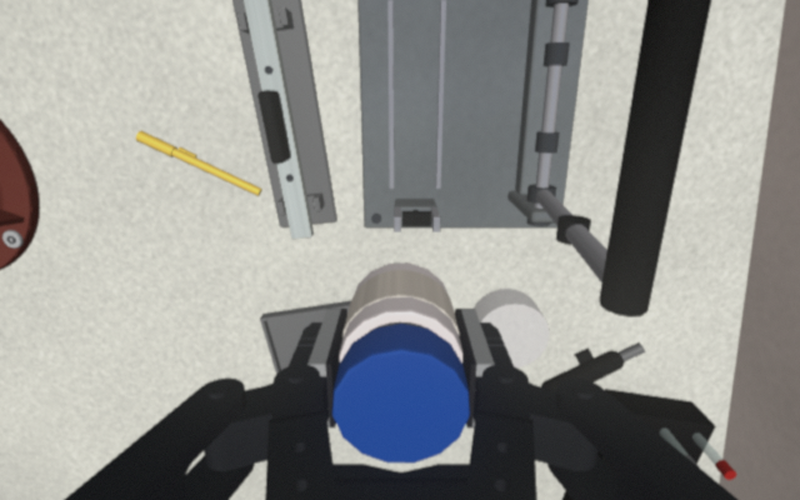

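Left rail px (390,0)-(391,188), right (443,0)-(440,188), near cheek centre (417,213), bar end (300,237).

```bash
cat > a.py <<'E'
from h import *
w=np.load("w2.npz"); m={k:float(w[k]) for k in("fx","fy","cx","cy")}; M=(m,cv2.Rodrigues(w["rvec"])[0],w["tvec"].ravel())
g=lambda u,v,z: onplane(u*.8,v*.8,z,M)[:2]
y=lambda a,b: np.arctan2(*(b-a)[::-1])-np.pi/2
l=[g(391,188,.02),g(390,5,.02)]; r=[g(440,188,.02),g(443,5,.02)]
print("rails",l,r,y(*l),y(*r),np.linalg.norm((l[0]-r[0])))
print("plate corners",g(364,228,.012),g(564,227,.012), "cheek tops",g(397,207,.094),g(437,207,.094))
print("bar end",g(290,238,.036),g(312,235,.036),"left edge top",g(247,5,.036),g(268,5,.036))
print("block",g(273,161,.07),g(290,158,.07),g(262,93,.07),g(277,92,.07))
P=full(w["d"],M)
for u,v in((417,100),(417,160),(250,300),(275,125),(295,210),(318,200)): print(u,v,P[int(v*.8),int(u*.8)])
E
python3 a.py
```

```text
rails [array([ 0.53561128, -0.07681089]), array([0.55973713, 0.10651074])] [array([ 0.59075976, -0.08398293]), array([0.61216488, 0.09970604])] -0.1308519709568099 -0.11600594787469132 0.05561289098505322
plate corners [ 0.49683402 -0.12202417] [ 0.73281512 -0.15147676] cheek tops [ 0.54240693 -0.08132223] [ 0.58107219 -0.08635183]
bar end [ 0.41436026 -0.11596151] [ 0.43992351 -0.11566627] left edge top [0.42297633 0.12138182] [0.44305174 0.11877618]
block [ 0.42507203 -0.02461148] [ 0.44249609 -0.02388945] [0.42899653 0.03949515] [0.44330976 0.03853996]
417 100 [0.57540424 0.01363505 0.01255135]
417 160 [ 0.56787388 -0.05034461  0.01197318]
250 300 [ 0.33349159 -0.20324103 -0.00187326]
275 125 [0.43439921 0.00910086 0.06884893]
295 210 [ 0.42657621 -0.08460441  0.03519597]
318 200 [ 0.45311164 -0.07712875  0.03268379]
```

```bash
sed -i 's/PRESS=(0.576,0.014,-0.13)/PRESS=(0.5755,0.0142,-0.125)/' h.py
python3 - <<'E'
from h import *
t=loc(PRESS,0,.040); print(t, loc(PRESS,0,-.04)); plan(*t,.0305,-.125)
E
```

```text
[0.58048699 0.05388791] [ 0.57051301 -0.02548791]
turn -0.04  x 5.88 y 0.83 z 16.50
```

>>> servo_tool(targets="0 0.9 0.13 0.5 -0.04;0 0.9 0.14 0.7 0;0 0.9 0.14 0.7 0;0 0.9 0.14 0.7 0;0 0.9 0.14 0.7 0;0 0.9 0.14 0.7 0;0 0.48 0 1 0;0 0 0 1 0;0 0 0 1 0;0 0 0 1 0;0 0 0 1 0;0 0 0 1 0;0 0 0 1 0;0 0 0 1 0;0 0 0 1 0;0 0 0 1 0;0 0 0 0.6 0;0 0 0 0.4 0;0 0 0 0.4 0;0 0 0 0 0")

```text
time_s: 11.75
tcp_pos: [0.5804, 0.0542, 0.0522]
eef_rot: [0.75, 0.662, -0.0, -0.0]
force: [0.4, 0.0, -0.2]
gripper_width: 0.0394
grasp_force: 62.1
```

Run:
```python
from h import *
t=loc(PRESS,0,.040); plan(*t,.0305,-.125)
```

```text
turn 0.01  x -0.01 y 0.01 z 1.09
```

>>> servo_tool(targets="0 0 0 0.5 0;0 0 0 0.35 0;0 0 0 0.2 0;0 0 0 0 0;0 0 0 0 0")

```text
time_s: 12.38
tcp_pos: [0.5807, 0.0541, 0.0316]
eef_rot: [0.75, 0.662, 0.0, 0.0]
force: [0.1, -0.9, -0.5]
gripper_width: 0.0393
grasp_force: 62.2
```

>>> servo_tool(targets="0 0 0 0.07 0;0 0 0 0.05 0;0 0 0 0 0")

```text
time_s: 12.75
tcp_pos: [0.5807, 0.0541, 0.0293]
eef_rot: [0.75, 0.662, 0.0, 0.0]
force: [0.1, -0.1, 1.3]
gripper_width: 0.0391
grasp_force: 63.1
```

>>> servo_tool(targets="0.3 0 0 0 0;0.55 0 0 0 0;0.65 0 0 0 0;0.65 0 0 -0.3 0;0.65 0 0 -0.7 0;0.65 0 0 -1 0;0.65 0 0 -1 0;0.65 0 0 -1 0;0.65 0 0 -1 0;0.65 0 0 -1 0;0.65 0 0 -1 0;0.65 0 0 -1 0;0.65 0 0 -1 0;0.65 0 0 -1 0;0.65 0 0 -1 0;0.65 0 0 -1 0;0.65 0 0 0 0")

```text
time_s: 14.88
tcp_pos: [0.5814, 0.0541, 0.2713]
eef_rot: [0.75, 0.662, 0.001, 0.001]
force: [1.1, 0.2, -0.4]
gripper_width: 0.0555
grasp_force: 0.0
```

Run:
```python
from h import *
plan(.42,-.2675,.26,0)
p,d,M=cloud("wrist"); P=full(d,M); 
hsv=cv2.cvtColor(p,cv2.COLOR_RGB2HSV)
b=((hsv[...,0]>105)&(hsv[...,0]<125)&(hsv[...,1]>150)&(hsv[...,2]>60)&(P[...,2]>.05)&(P[...,2]<.09)).astype(np.uint8)
n,l,s,ce=cv2.connectedComponentsWithStats(b)
for i in range(1,n):
    if s[i,4]>100: print(ce[i],s[i],np.median(P[l==i],0))
```

```text
turn -0.83  x -16.08 y -8.07 z 0.56
[318.79273084 161.76817289] [ 301  144   36   36 1018] [0.57964753 0.05410968 0.07339251]
```

>>> servo_tool(targets="0.65 0 0 0 -0.83;0.65 -1 -0.5 0 0;0.65 -1 -0.5 0 0;0.65 -1 -0.5 0 0;0.65 -1 -0.5 0 0;0.65 -1 -0.5 0 0;0.65 -1 -0.5 0 0;0.65 -1 -0.5 0 0;0.65 -1 -0.5 0 0;0.65 -1 -0.5 0 0;0.65 -1 -0.5 0 0;0.65 -1 -0.5 0 0;0.65 -1 -0.5 0 0;0.65 -1 -0.5 0 0;0.65 -1 -0.5 0 0;0.65 -1 -0.5 0 0;0.65 -1 -0.5 0 0;0.65 0 0 0 0;0.65 0 0 0 0")

```text
time_s: 17.3
tcp_pos: [0.4202, -0.2658, 0.269]
eef_rot: [0.707, 0.707, 0.0, -0.0]
force: [0.2, 1.0, -0.9]
gripper_width: 0.0553
grasp_force: 0.0
```

```bash
cat >> h.py <<'E'
def lids(n="wrist"):
    p,d,M=cloud(n); P=full(d,M); hsv=cv2.cvtColor(p,cv2.COLOR_RGB2HSV); out=[]
    b=((hsv[...,0]>105)&(hsv[...,0]<125)&(hsv[...,1]>150)&(hsv[...,2]>60)&(P[...,2]>.02)&(P[...,2]<.09)).astype(np.uint8)
    k,l,s,ce=cv2.connectedComponentsWithStats(b)
    for i in range(1,k):
        if s[i,4]>40: out.append(np.median(P[l==i],0)); print(ce[i].round(),s[i,4],out[-1].round(4))
    return out
E
python3 - <<'E'
from h import *
q=lids(); lids("top")
plan(q[0][0],q[0][1],.016,0)
E
```

```text
[321. 162.] 987 [ 0.4197 -0.2675  0.0654]
[302. 206.] 80 [0.5812 0.0527 0.0731]
[402. 253.] 91 [ 0.4199 -0.2668  0.0657]
turn 0.00  x -0.10 y -0.05 z 12.66
```

>>> servo_tool(targets="0.65 -0.1 -0.05 0.5 0;0.65 0 0 1 0;0.65 0 0 1 0;0.65 0 0 1 0;0.65 0 0 1 0;0.65 0 0 1 0;0.65 0 0 1 0;0.65 0 0 1 0;0.65 0 0 1 0;0.65 0 0 1 0;0.65 0 0 1 0;0.65 0 0 1 0;0.65 0 0 0.7 0;0.65 0 0 0.35 0;0.65 0 0 0 0;0 0 0 0 0;0 0 0 0 0;0 0 0 0 0;0 0 0 0 0")

```text
time_s: 19.77
tcp_pos: [0.4201, -0.2682, 0.0189]
eef_rot: [0.707, 0.707, 0.0, 0.001]
force: [-1.1, 1.6, 6.7]
gripper_width: 0.0393
grasp_force: 60.5
```

>>> servo_tool(targets="0 0 0 -0.3 0;0 0 0 -0.7 0;0 0 0 -1 0;0 0 0 -1 0;0 0 0 -1 0;0 0 0 -1 0;0 0 0 -1 0;0 0 0 -1 0;0 0 0 -1 0;0 0 0 -1 0;0 0 0 0 0")

```text
time_s: 21.15
tcp_pos: [0.4205, -0.2686, 0.2]
eef_rot: [0.707, 0.707, 0.0, 0.002]
force: [-0.6, -0.5, -1.1]
gripper_width: 0.0391
grasp_force: 60.4
```

Run:
```python
from h import *
t=loc(PRESS,0,-.040); plan(*t,.05,-.125)
```

```text
turn 0.84  x 13.00 y 5.93 z 7.50
```

>>> servo_tool(targets="0 0 0 0 0.84;0 1 0.46 0 0;0 1 0.46 0 0;0 1 0.46 0 0;0 1 0.46 0 0;0 1 0.46 0 0;0 1 0.46 0 0;0 1 0.46 0 0;0 1 0.46 0 0;0 1 0.46 0 0;0 1 0.46 0 0;0 1 0.46 0 0;0 1 0.46 0 0;0 1 0.41 0.5 0;0 0 0 1 0;0 0 0 1 0;0 0 0 1 0;0 0 0 1 0;0 0 0 1 0;0 0 0 1 0")

```text
time_s: 23.65
tcp_pos: [0.5693, -0.0244, 0.0664]
eef_rot: [0.75, 0.661, -0.0, -0.0]
force: [-0.5, 0.5, -0.6]
gripper_width: 0.0395
grasp_force: 60.5
```

>>> servo_tool(targets="0 0 0 1 0;0 0 0 0.4 0;0 0 0 0.4 0;0 0 0 0.1 0;0 0 0 0 0;0 0 0 0 0")

```text
time_s: 24.4
tcp_pos: [0.5703, -0.0249, 0.0306]
eef_rot: [0.75, 0.661, 0.0, 0.0]
force: [1.2, 0.2, -2.2]
gripper_width: 0.0395
grasp_force: 60.5
```

Run:
```python
from h import *
t=loc(PRESS,0,-.040); plan(*t,.0265,-.125)
```

```text
turn -0.00  x -0.03 y 0.02 z 0.20
```

>>> servo_tool(targets="0 0 0 0.12 0;0 0 0 0.08 0;0 0 0 0 0;0 0 0 0 0")

```text
time_s: 24.9
tcp_pos: [0.5701, -0.0249, 0.0269]
eef_rot: [0.75, 0.661, 0.0, 0.0]
force: [-3.4, 0.2, 8.9]
gripper_width: 0.0395
grasp_force: 61.6
```

>>> servo_tool(targets="0.3 0 0 0 0;0.55 0 0 0 0;0.65 0 0 0 0;0.65 0 0 -0.3 0;0.65 0 0 -0.7 0;0.65 0 0 -1 0;0.65 0 0 -1 0;0.65 0 0 -1 0;0.65 0 0 -1 0;0.65 0 0 -1 0;0.65 0 0 -1 0;0.65 0 0 -1 0;0.65 0 0 -1 0;0.65 0 0 -1 0;0.65 0 0 -1 0;0.65 0 0 -1 0;0.65 0 0 -1 0;0.65 0 0 0 0")

```text
time_s: 27.15
tcp_pos: [0.5707, -0.025, 0.2882]
eef_rot: [0.75, 0.661, 0.001, 0.001]
force: [-0.5, 0.3, -0.4]
gripper_width: 0.0556
grasp_force: 0.0
```

Run:
```python
from h import *
for q in lids()+lids("top"):
    c,s=np.cos(PRESS[2]),np.sin(PRESS[2]); d=q[:2]-PRESS[:2]; print("press xy",c*d[0]+s*d[1],-s*d[0]+c*d[1])
plan(.4305,.009,.2,-.02)
```

```text
[319.  79.] 1128 [0.5794 0.0532 0.0734]
[319. 157.] 933 [ 0.5692 -0.0242  0.0734]
press xy -0.0009688738580943385 0.03920929565816567
press xy -0.0014845873212970461 -0.038841393503692326
turn -0.70  x 1.55 y -7.00 z 4.30
```

>>> servo_tool(targets="0.65 0.2 -0.9 0 -0.7;0.65 0.2 -0.9 0.2 0;0.65 0.2 -0.9 0.4 0;0.65 0.2 -0.9 0.4 0;0.65 0.2 -0.9 0.4 0;0.65 0.2 -0.9 0.4 0;0.65 0.2 -0.9 0.4 0;0.65 0.15 -0.7 0 0;0.65 0 0 0 0;0.65 0 0 0 0")

```text
time_s: 28.5
tcp_pos: [0.4319, 0.0107, 0.2424]
eef_rot: [0.714, 0.7, 0.0, 0.0]
force: [-0.1, 0.4, 0.6]
gripper_width: 0.0554
grasp_force: 0.0
```

Run:
```python
from h import *
o=get_obs(); p,d,M=cloud("wrist"); P=full(d,M); Z=P[...,2]; print(o["tcp_pos"],psi())
reg=(abs(P[...,0]-.432)<.05)&(abs(P[...,1])<.16)
for n,a,b in(("block",.062,.078),("bar",.030,.042)):
    m=reg&(Z>a)&(Z<b)
    m=cv2.morphologyEx(m.astype(np.uint8),cv2.MORPH_OPEN,np.ones((3,3)))>0
    q=P[m]; print(n,len(q),q.mean(0),cv2.minAreaRect(q[:,:2].astype(np.float32)),np.median(q[:,2]))
save("w3",cv2.resize(p,(800,500),interpolation=cv2.INTER_CUBIC))
```

```text
[0.43187924 0.01071961 0.24242251] 1.5501172887690242
block 991 [0.42907039 0.00937806 0.06882003] ((0.42874231934547424, 0.007692122831940651), (0.06875785440206528, 0.013130545616149902), 89.09461212158203) 0.06898320958166904
bar 4870 [0.42982899 0.02619491 0.03524663] ((0.4318937361240387, 0.006655506789684296), (0.24934615194797516, 0.047037649899721146), 88.83284759521484) 0.0353181044293435
```

View pics/w3.png

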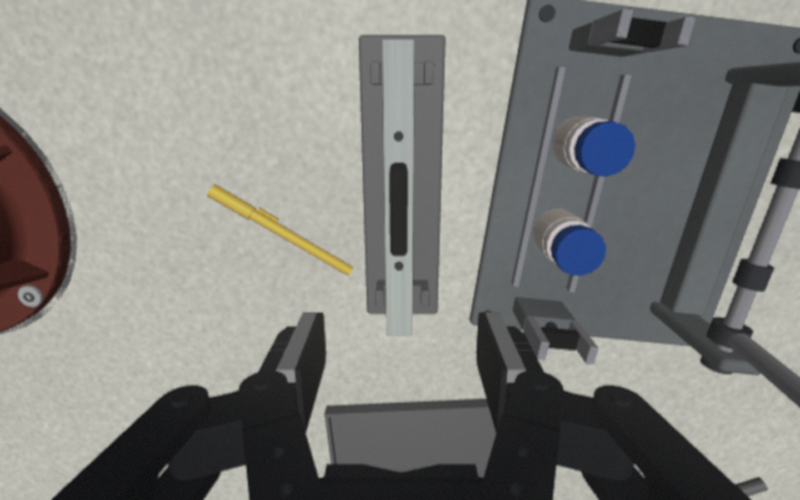

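Both pots stand in the nest (px (605,148), (578,250)); the bar block is at px (398,210), centred between the forks. Picking the bar.

>>> servo_tool(targets="0.5 -0.15 -0.15 0.5 0;0.5 0 0 1 0;0.5 0 0 1 0;0.5 0 0 1 0;0.5 0 0 1 0;0.5 0 0 1 0;0.5 0 0 1 0;0.5 0 0 1 0;0.5 0 0 1 0;0.5 0 0 1 0;0.5 0 0 0.45 0;0.5 0 0 0.12 0;0.5 0 0 0 0;0 0 0 0 0;0 0 0 0 0;0 0 0 0 0;0 0 0 0 0;0 0 0 0 0")

```text
time_s: 30.8
tcp_pos: [0.4287, 0.0079, 0.0412]
eef_rot: [0.714, 0.7, 0.0, 0.001]
force: [-0.3, 0.5, 6.3]
gripper_width: 0.0132
grasp_force: 63.0
```

>>> servo_tool(targets="0 0 0 -0.3 0;0 0 0 -0.7 0;0 0 0 -1 0;0 0 0 -1 0;0 0 0 -1 0;0 0 0 -1 0;0 0 0 -1 0;0 0 0 -1 0;0 0 0 0 0")

```text
time_s: 31.92
tcp_pos: [0.4286, 0.0079, 0.1816]
eef_rot: [0.714, 0.7, 0.001, 0.001]
force: [-0.6, -0.1, -2.9]
gripper_width: 0.0127
grasp_force: 61.9
```

Run:
```python
from h import *
print(get_obs()["gripper_width"]); plan(PRESS[0],PRESS[1],.15,-.127)
```

```text
0.012732138470438286
turn 0.71  x 1.24 y 7.25 z 1.58
```

>>> servo_tool(targets="0 0.15 0.5 0 0.35;0 0.15 0.9 0 0.36;0 0.16 0.9 0 0;0 0.16 0.9 0 0;0 0.16 0.9 0 0;0 0.16 0.9 0 0;0 0.16 0.9 0 0;0 0.16 0.8 0 0;0 0 0.45 0.5 0;0 0 0 0.7 0;0 0 0 0.3 0;0 0 0 0 0")

```text
time_s: 33.42
tcp_pos: [0.5718, 0.0169, 0.1499]
eef_rot: [0.751, 0.661, -0.001, -0.001]
force: [-0.2, -0.3, -2.7]
gripper_width: 0.0134
grasp_force: 61.7
```

Run:
```python
from h import *
print(get_obs()["gripper_width"],psi()-np.pi/2); plan(PRESS[0],PRESS[1],.0952,-.125)
p,d,M=cloud("wrist"); save("w4",cv2.resize(p,(800,500),interpolation=cv2.INTER_CUBIC)); P=full(d,M)
m=(abs(P[...,2]-.137)<.006)&(abs(P[...,0]-.575)<.06); q=P[m][:,:2].astype(np.float32); print(len(q),P[m].mean(0),cv2.minAreaRect(q))
```

```text
0.013406151543952895 -0.12706619261080077
turn -0.01  x -0.11 y 0.20 z 2.74
919 [0.57870465 0.08242239 0.14267208] ((0.5729042291641235, 0.03351954370737076), (0.18514153361320496, 0.024162141606211662), 82.73974609375)
```

View pics/w4.png

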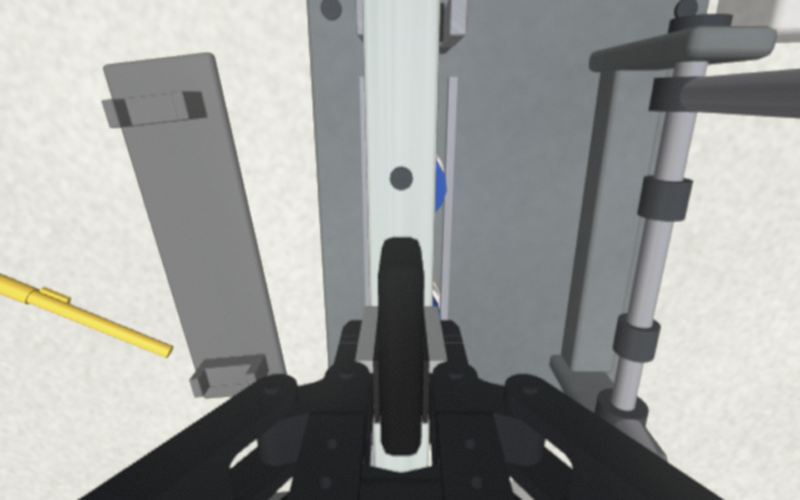

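>>> servo_tool(targets="0 -0.11 0.2 0 -0.01;0 0 0 0.5 0;0 0 0 0.7 0;0 0 0 0.6 0;0 0 0 0.5 0;0 0 0 0.3 0;0 0 0 0 0;0 0 0 0 0")

```text
time_s: 34.48
tcp_pos: [0.5768, 0.0142, 0.099]
eef_rot: [0.75, 0.661, 0.0, 0.0]
force: [0.5, -0.4, -3.6]
gripper_width: 0.0128
grasp_force: 61.8
```

>>> servo_tool(targets="0 0 -0.05 0.1 0;0 0 0 0.08 0;0 0 0 0 0;0 0 0 0 0")

```text
time_s: 34.98
tcp_pos: [0.5756, 0.0143, 0.0953]
eef_rot: [0.75, 0.661, 0.0, 0.0]
force: [-0.9, 0.6, -0.9]
gripper_width: 0.0131
grasp_force: 62.0
```

>>> servo_tool(targets="0.3 0 0 0 0;0.5 0 0 0 0;0.5 0 0 0 0;0.5 0 0 -0.3 0;0.5 0 0 -0.7 0;0.5 0 0 -1 0;0.5 0 0 -1 0;0.5 0 0 -1 0;0.5 0 0 -1 0;0.5 0 0 -1 0;0.5 0 0 -1 0;0.5 0 0 -1 0;0.5 0 -0.5 -1 0;0.5 0 -0.5 -1 0;0.5 0 -0.5 -1 0;0.5 0 -0.5 -1 0;0.5 0 -0.5 -1 0;0.5 0 -0.5 -1 0;0.5 0 0 0 0")

```text
time_s: 37.35
tcp_pos: [0.5162, 0.0219, 0.3774]
eef_rot: [0.75, 0.661, 0.001, 0.001]
force: [0.0, 0.6, 0.7]
gripper_width: 0.0428
grasp_force: 0.0
```

Run:
```python
from h import *
o=get_obs(); p,d,M=cloud("wrist"); save("w5",cv2.resize(p,(800,500),interpolation=cv2.INTER_CUBIC)); P=full(d,M); Z=P[...,2]
def f(n,m):
    q=P[m]; print(n,len(q),q.mean(0),cv2.minAreaRect(q[:,:2].astype(np.float32)),np.median(q[:,2]))
op=lambda m: cv2.morphologyEx(m.astype(np.uint8),cv2.MORPH_OPEN,np.ones((3,3)))>0
f("block",op((abs(Z-.124)<.005)&(abs(P[...,0]-.575)<.04)&(abs(P[...,1]-.014)<.06)))
f("bar",op((abs(Z-.090)<.0045)&(abs(P[...,0]-.575)<.05)))
f("grip",op((Z>.29)&(Z<.335)&(P[...,0]>.6)))
g=loc(PRESS,.0935,0); print(g); plan(*g,.37,-.125)
```

```text
block 676 [0.57434233 0.01480022 0.12279394] ((0.5746010541915894, 0.01325075700879097), (0.06937026232481003, 0.013835778459906578), 83.2629165649414) 0.1229475807786252
bar 3158 [0.57593759 0.03147123 0.08972289] ((0.5741947889328003, 0.013281241059303284), (0.2493278831243515, 0.04580431804060936), 82.58798217773438) 0.08957791765176722
grip 12174 [0.66410643 0.01565    0.31744083] ((0.6656555533409119, 0.0017479434609413147), (0.18993204832077026, 0.02252044528722763), 82.10586547851562) 0.3193167059725366
[0.66827048 0.00254291]
turn -0.00  x -0.01 y 7.66 z 0.30
```

View pics/w5.png

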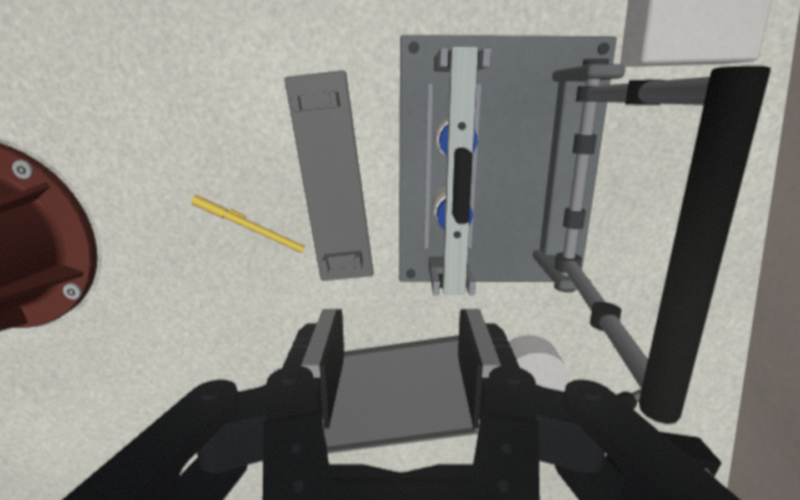

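Bar lies level across both rests (px (462,170)); lever grip measured at (0.666, 0.002, ~0.311). Grasping the lever.

>>> servo_tool(targets="0.5 0 0.6 0 0;0.5 0 1 0 0;0.5 0 1 0 0;0.5 0 1 0 0;0.5 0 1 0 0;0.5 0 1 0 0;0.5 0 1 0 0;0.5 0 0.97 0 0;0.5 0 0 0 0;0.5 0 0 0.7 0;0.5 0 0 0.8 0;0.5 0 0 0.8 0;0.5 0 0 0.8 0;0.5 0 0 0.7 0;0.5 0 0 0.47 0;0.5 0 0 0 0;0.5 0 0 0 0")

```text
time_s: 39.52
tcp_pos: [0.6663, 0.0029, 0.2902]
eef_rot: [0.75, 0.661, 0.0, 0.0]
force: [-0.2, -0.4, -0.4]
gripper_width: 0.0428
grasp_force: 0.0
```

>>> servo_tool(targets="0 0 0 0 0;0 0 0 0 0;0 0 0 0 0;0 0 0 0 0")

```text
time_s: 40.02
tcp_pos: [0.6667, 0.0028, 0.2905]
eef_rot: [0.75, 0.661, 0.001, 0.001]
force: [0.8, -0.4, 5.5]
gripper_width: 0.0206
grasp_force: 58.9
```

Run:
```python
import numpy as np
from plant import get_obs
o=get_obs(); print(o["tcp_pos"],o["gripper_width"],o["force"])
q=np.linspace(0,1.45,21); t=1.45-q; dy=-np.diff(np.cos(t))*11; dz=-np.diff(np.sin(t))*11
print("; ".join(f"{a:.2f} {b:.2f}" for a,b in zip(dy,dz)))
```

```text
[0.66670414 0.00281992 0.29051664] 0.020605976592523178 [ 0.79769969 -0.43538018  5.5383456 ]
-0.79 0.12; -0.78 0.18; -0.76 0.24; -0.74 0.29; -0.72 0.34; -0.69 0.40; -0.66 0.44; -0.63 0.49; -0.59 0.54; -0.55 0.58; -0.51 0.62; -0.46 0.65; -0.41 0.68; -0.36 0.71; -0.31 0.73; -0.26 0.76; -0.20 0.77; -0.14 0.78; -0.09 0.79; -0.03 0.80
```

First ten rows, then check the force.

>>> servo_tool(targets="0 0 -0.79 0.12 0;0 0 -0.78 0.18 0;0 0 -0.76 0.24 0;0 0 -0.74 0.29 0;0 0 -0.72 0.34 0;0 0 -0.69 0.40 0;0 0 -0.66 0.44 0;0 0 -0.63 0.49 0;0 0 -0.59 0.54 0;0 0 -0.55 0.58 0;0 0 0 0 0")

```text
time_s: 41.4
tcp_pos: [0.5299, 0.0204, 0.2171]
eef_rot: [0.75, 0.661, 0.001, 0.001]
force: [6.3, 0.2, -2.3]
gripper_width: 0.0202
grasp_force: 62.1
```

Run:
```python
from h import *
o=get_obs(); p=o["tcp_pos"]; c,s=np.cos(PRESS[2]),np.sin(PRESS[2]); d=p[:2]-PRESS[:2]; x=c*d[0]+s*d[1]-.12; z=p[2]+.019-.093
print(x,z,np.hypot(x,z),1.45-np.arctan2(z,-x),o["force"])
```

```text
-0.16602062716029198 0.14307765682428764 0.2191667505006754 0.7386914582000784 [ 6.2597604   0.1868195  -2.34633814]
```

>>> servo_tool(targets="0 0 -0.51 0.62 0;0 0 -0.46 0.65 0;0 0 -0.41 0.68 0;0 0 -0.36 0.71 0;0 0 -0.31 0.73 0;0 0 -0.26 0.76 0;0 0 -0.2 0.77 0;0 0 -0.14 0.78 0;0 0 -0.09 0.6 0;0 0 -0.03 0.4 0;0 0 0 0.3 0;0 0 0 0.2 0;0 0 0 0 0")

```text
time_s: 43.02
tcp_pos: [0.4763, 0.0272, 0.0743]
eef_rot: [0.75, 0.661, 0.002, 0.001]
force: [2.7, 2.0, 6.5]
gripper_width: 0.0203
grasp_force: 70.2
```

```bash
cat > lev.py <<'E'
from h import *
o=get_obs(); p=o["tcp_pos"]; c,s=np.cos(PRESS[2]),np.sin(PRESS[2]); d=p[:2]-PRESS[:2]; x=c*d[0]+s*d[1]-.12; z=p[2]+.019-.093
print(x,z,np.hypot(x,z),1.45-np.arctan2(z,-x),o["force"],o["gripper_width"])
E
python3 lev.py
```

```text
-0.22002294602492933 0.0002813327959595713 0.22002312588823714 1.44872134862422 [2.66459946 1.9733426  6.49625251] 0.020322835469855777
```

>>> servo_tool(targets="0 0 0 0.1 0;0 0 0 0.1 0;0 0 0 0 0;0 0 0 0 0")

```text
time_s: 43.52
tcp_pos: [0.4763, 0.0272, 0.0706]
eef_rot: [0.75, 0.661, 0.002, 0.001]
force: [-0.1, 1.2, 9.3]
gripper_width: 0.0205
grasp_force: 70.4
```

>>> servo_tool(targets="0 0 0 0.1 0;0 0 0 0.1 0;0 0 0 0 0;0 0 0 0 0")

```text
time_s: 44.02
tcp_pos: [0.4762, 0.0273, 0.0677]
eef_rot: [0.75, 0.661, 0.002, 0.001]
force: [-3.7, 2.0, 30.4]
gripper_width: 0.0203
grasp_force: 73.3
```

```bash
python3 lev.py
python3 - <<'E'
from h import *
p,d=capture("wrist"); save("w6",cv2.resize(p,(800,500),interpolation=cv2.INTER_CUBIC));
E
```

```text
-0.22011346798003634 -0.0063289827747342875 0.22020443866816436 1.4787453536293855 [-3.65965111  1.99991729 30.41956498] 0.020280956388738308
```

View pics/w6.png

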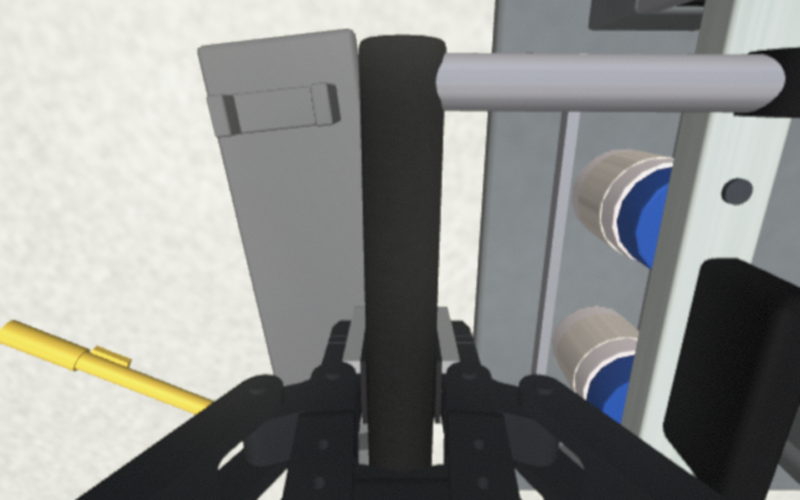

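The lever is at its stop (30 N), with the roller on the bar. Checking the bar's height before letting it up.

Run:
```python
from h import *
p,d,M=cloud("wrist"); P=full(d,M)
for u,v in((730,150),(725,225),(655,300),(700,260)): print(P[int(v*.8),int(u*.8)])
Z=P[...,2]; m=(Z>.34)
print(P[int(100*.8):int(250*.8):20,int(402*.8)])
```

```text
[0.57956691 0.08076006 0.08143655]
[0.57944081 0.05810674 0.08318034]
[0.56430047 0.03044451 0.07534762]
[0.57331539 0.04705077 0.08259065]
[[0.48512039 0.10685952 0.10397344]
 [0.48442254 0.1012836  0.10427061]
 [0.48369658 0.09543083 0.10365781]
 [0.48294616 0.08942527 0.10380847]
 [0.48215196 0.08302353 0.10315841]
 [0.48134741 0.07659583 0.10351506]]
```

>>> servo_tool(targets="0 0 0.03 -0.80 0;0 0 0.09 -0.79 0;0 0 0.14 -0.78 0;0 0 0.2 -0.77 0;0 0 0.26 -0.76 0;0 0 0.31 -0.73 0;0 0 0.36 -0.71 0;0 0 0.41 -0.68 0;0 0 0.46 -0.65 0;0 0 0.51 -0.62 0;0 0 0.55 -0.58 0;0 0 0.59 -0.54 0;0 0 0.63 -0.49 0;0 0 0.66 -0.44 0;0 0 0.69 -0.4 0;0 0 0.72 -0.34 0;0 0 0.74 -0.29 0;0 0 0.76 -0.24 0;0 0 0.78 -0.18 0;0 0 0.79 -0.12 0")

```text
time_s: 46.62
tcp_pos: [0.6665, 0.0023, 0.286]
eef_rot: [0.75, 0.661, 0.0, 0.001]
force: [-5.7, -2.0, 15.9]
gripper_width: 0.0201
grasp_force: 71.8
```

```bash
python3 lev.py
```

```text
-0.02826101137561092 0.21195743693630328 0.21383320564538005 0.011755297211367699 [-5.67154083 -2.00524804 15.91903813] 0.020075281081163028
```

>>> servo_tool(targets="0.3 0 0 0 0;0.5 0 0 0 0;0.5 0 0 0 0;0.5 0 0 -0.3 0;0.5 0 0 -0.7 0;0.5 0 0 -1 0;0.5 0 0 -1 0;0.5 0 0 -1 0;0.5 0 0 -0.5 0;0.5 0 -0.6 0 0;0.5 0 -1 0 0;0.5 0 -1 0 0;0.5 0 -1 0 0;0.5 0 -1 0 0;0.5 0 -1 0 0;0.5 0 -1 0 0;0.5 0 -0.6 0 0;0.5 0 0 0 0")

```text
time_s: 48.88
tcp_pos: [0.523, 0.021, 0.3741]
eef_rot: [0.75, 0.661, 0.0, 0.0]
force: [0.9, 1.0, 0.8]
gripper_width: 0.0427
grasp_force: 0.0
```

Run:
```python
from h import *
o=get_obs(); p,d,M=cloud("wrist"); P=full(d,M); Z=P[...,2]
def f(n,m):
    q=P[m]; print(n,len(q),q.mean(0),cv2.minAreaRect(q[:,:2].astype(np.float32)),np.median(q[:,2])) if len(q) else print(n,0)
op=lambda m: cv2.morphologyEx(m.astype(np.uint8),cv2.MORPH_OPEN,np.ones((3,3)))>0
b=op((abs(Z-.122)<.006)&(abs(P[...,0]-.575)<.04)&(abs(P[...,1]-.014)<.06)); f("block",b)
f("bar",op((abs(Z-.090)<.0045)&(abs(P[...,0]-.575)<.05)))
f("grip",op((Z>.29)&(Z<.335)&(P[...,0]>.6)))
c=cv2.minAreaRect(P[b][:,:2].astype(np.float32))[0]; plan(*c,.2,-.125); plan(*c,.0955,-.125)
```

```text
block 704 [0.57441491 0.01521765 0.12261   ] ((0.5748968124389648, 0.014011193066835403), (0.06861699372529984, 0.014118003658950329), 82.97447967529297) 0.12284282315912656
bar 3239 [0.57601883 0.0299119  0.08970596] ((0.5743321776390076, 0.01356855034828186), (0.24824610352516174, 0.04578837752342224), 82.54507446289062) 0.08951984967991145
grip 12329 [0.6643859  0.01675602 0.31757437] ((0.6655688881874084, 0.001757599413394928), (0.19004784524440765, 0.021992797031998634), 82.42630767822266) 0.31941132860104765
turn -0.00  x -0.02 y 2.59 z 8.69
turn -0.00  x -0.02 y 2.59 z 13.92
```

>>> servo_tool(targets="0.5 0 0.6 0.5 0;0.5 0 0.7 1 0;0.5 0 0.7 1 0;0.5 0 0.59 1 0;0.5 0 0 1 0;0.5 0 0 1 0;0.5 0 0 1 0;0.5 0 0 1 0;0.5 0 0 1 0;0.5 0 0 1 0;0.5 0 0 1 0;0.5 0 0 1 0;0.5 0 0 1 0;0.5 0 0 1 0;0.5 0 0 0.4 0;0.5 0 0 0 0;0 0 0 0 0;0 0 0 0 0;0 0 0 0 0;0 0 0 0 0")

```text
time_s: 51.42
tcp_pos: [0.5754, 0.0144, 0.096]
eef_rot: [0.75, 0.661, 0.0, 0.001]
force: [2.0, -0.7, 0.9]
gripper_width: 0.0128
grasp_force: 62.2
```

>>> servo_tool(targets="0 0 0 0 0;0 0 0 -0.2 0;0 0 0 -0.5 0;0 0 0 -0.8 0;0 0 0 -0.8 0;0 0 0 -0.8 0;0 0 0 -0.8 0;0 0 0 -0.5 0;0 0 0 0 0")

```text
time_s: 52.55
tcp_pos: [0.5752, 0.0144, 0.1843]
eef_rot: [0.75, 0.661, 0.0, 0.0]
force: [-0.3, 0.6, -2.4]
gripper_width: 0.0131
grasp_force: 61.7
```

Run:
```python
from h import *
print(get_obs()["gripper_width"]); plan(.4305,.0085,.09,-.019)
```

```text
0.01307613312553516
turn -0.71  x -0.43 y -7.23 z 4.71
```

>>> servo_tool(targets="0 0 0 0 -0.35;0 0 0 0 -0.36;0 -0.05 -0.6 0 0;0 -0.05 -0.9 0 0;0 -0.05 -0.9 0 0;0 -0.05 -0.9 0 0;0 -0.05 -0.9 0 0;0 -0.05 -0.9 0 0;0 -0.05 -0.9 0.2 0;0 -0.05 -0.8 0.8 0;0 0 -0.45 1 0;0 0 0 1 0;0 0 0 1 0;0 0 0 0.7 0;0 0 0 0 0;0 0 0 0 0")

```text
time_s: 54.55
tcp_pos: [0.4295, 0.0092, 0.0899]
eef_rot: [0.714, 0.7, 0.0, 0.0]
force: [-0.1, 0.8, -2.4]
gripper_width: 0.0129
grasp_force: 61.4
```

Run:
```python
from h import *
print(get_obs()["gripper_width"]); plan(.4297,.0085,.0425,-.019)
```

```text
0.012896742662799585
turn -0.00  x -0.03 y 0.01 z 2.37
```

>>> servo_tool(targets="0 -0.03 0 0.4 0;0 0 0 0.7 0;0 0 0 0.6 0;0 0 0 0.4 0;0 0 0 0.2 0;0 0 0 0.1 0;0 0 0 0 0;0 0 0 0 0")

```text
time_s: 55.55
tcp_pos: [0.4296, 0.0086, 0.0423]
eef_rot: [0.714, 0.7, 0.0, 0.0]
force: [-4.8, 0.9, 12.6]
gripper_width: 0.0126
grasp_force: 63.6
```

>>> servo_tool(targets="0.3 0 0 0 0;0.5 0 0 0 0;0.5 0 0 0 0;0.5 0 0 -0.3 0;0.5 0 0 -0.7 0;0.5 0 0 -1 0;0.5 0 0 -1 0;0.5 0 0 -1 0;0.5 0 0 -1 0;0.65 0 0 -1 0;0.65 0 0 -1 0;0.65 0 0 -1 0;0.65 0 0 -1 0;0.65 0 0 -1 0;0.65 0 0 -1 0;0.65 0 0 0 0")

```text
time_s: 57.55
tcp_pos: [0.4303, 0.0085, 0.2628]
eef_rot: [0.714, 0.7, 0.001, 0.001]
force: [0.4, -0.1, -0.4]
gripper_width: 0.0556
grasp_force: 0.0
```

Run:
```python
from h import *
print(get_obs()["tcp_pos"])
p,d,M=cloud("wrist"); P=full(d,M); save("w7",cv2.resize(p,(800,500),interpolation=cv2.INTER_CUBIC)); Z=P[...,2]
op=lambda m: cv2.morphologyEx(m.astype(np.uint8),cv2.MORPH_OPEN,np.ones((3,3)))>0
for n,a in(("block",.07),("bar",.036)):
    q=P[op((abs(Z-a)<.004)&(abs(P[...,0]-.43)<.05)&(abs(P[...,1])<.16))]; print(n,q.mean(0),np.median(q[:,2]),cv2.minAreaRect(q[:,:2].astype(np.float32)))
q=lids()
plan(*loc(PRESS,0,.04),.2,-.125)
```

```text
[0.43032692 0.00848221 0.2627995 ]
block [0.42862804 0.00934349 0.06889866] 0.06899368799632812 ((0.42898255586624146, 0.008162317797541618), (0.06854038685560226, 0.013309686444699764), 88.58460998535156)
bar [0.42930332 0.02666504 0.03529351] 0.035342671972307185 ((0.43189480900764465, 0.007585562765598297), (0.24916554987430573, 0.04750615730881691), 88.88309478759766)
[472. 138.] 1221 [0.5774 0.0307 0.0684]
[456. 190.] 1059 [ 0.567  -0.0231  0.0684]
turn 0.71  x 3.19 y 7.21 z 3.06
```

View pics/w7.png

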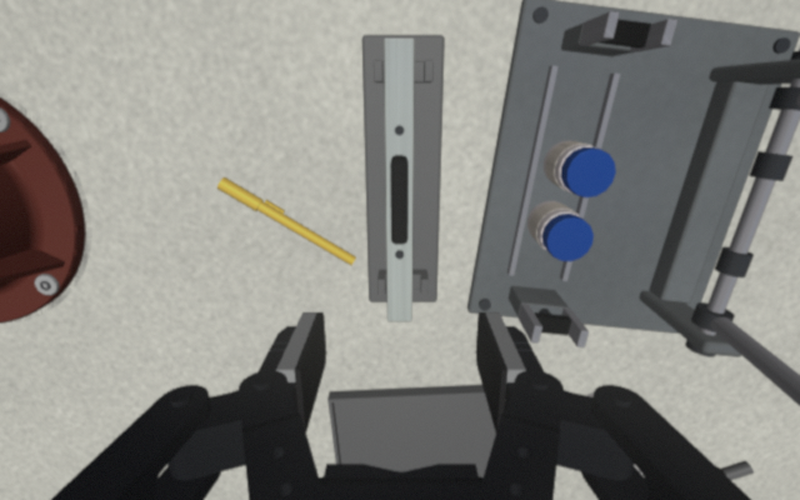

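Both lids are now at z 0.0684, so fully home, and the bar is in its forks. One pot was knocked along the nest to (0.577, 0.031) but still stands. Moving above it.

Run:
```python
from h import *
plan(.578,.031,.16,-.125)
```

```text
turn 0.71  x 2.04 y 7.23 z 5.06
```

>>> servo_tool(targets="0.65 0 0 0 0.35;0.65 0 0 0 0.36;0.65 0.25 0.6 0 0;0.65 0.25 0.9 0 0;0.65 0.25 0.9 0.3 0;0.65 0.25 0.9 0.8 0;0.65 0.25 0.9 0.8 0;0.65 0.25 0.9 0.8 0;0.65 0.27 0.9 0.8 0;0.65 0.27 0.8 0.8 0;0.65 0 0.43 0.76 0;0.65 0 0 0 0;0.65 0 0 0 0")

```text
time_s: 59.28
tcp_pos: [0.5779, 0.0309, 0.1606]
eef_rot: [0.75, 0.661, -0.0, -0.0]
force: [0.0, 0.2, 0.3]
gripper_width: 0.0555
grasp_force: 0.0
```

Run:
```python
from h import *
print(get_obs()["tcp_pos"])
q=lids()
for a in q: plan(a[0]+.0005,a[1],.0245,-.125)
```

```text
[0.57788483 0.0308769  0.16056505]
[324. 195.] 2046 [0.5799 0.0314 0.0684]
[319. 261.] 1820 [ 0.5696 -0.022   0.0683]
turn -0.00  x 0.04 y 0.11 z 6.82
turn -0.00  x -2.67 y -0.07 z 6.82
```

>>> servo_tool(targets="0.65 0.04 0.11 0.4 0;0.65 0 0 0.9 0;0.65 0 0 1 0;0.65 0 0 1 0;0.65 0 0 1 0;0.65 0 0 1 0;0.65 0 0 0.8 0;0.65 0 0 0.5 0;0.65 0 0 0.2 0;0.65 0 0 0 0;0 0 0 0 0;0 0 0 0 0;0 0 0 0 0;0 0 0 0 0;0 0 0 -0.3 0;0 0 0 -0.7 0;0 0 0 -1 0;0 0 0 -1 0;0 0 0 -1 0;0 0 0 -1 0")

```text
time_s: 61.82
tcp_pos: [0.5806, 0.0314, 0.1259]
eef_rot: [0.75, 0.661, 0.0, 0.0]
force: [0.5, -0.7, -1.4]
gripper_width: 0.0394
grasp_force: 60.4
```

>>> servo_tool(targets="0 0 0 -1 0;0 0 0 -1 0;0 0 0 0 0")

```text
time_s: 62.2
tcp_pos: [0.5816, 0.0314, 0.1664]
eef_rot: [0.75, 0.661, 0.001, 0.001]
force: [1.2, -0.0, -1.0]
gripper_width: 0.0396
grasp_force: 60.4
```

Run:
```python
from h import *
print(get_obs()["gripper_width"],get_obs()["grasp_force"]); t=loc(CARR,.05,0); print(t); plan(*t,.12,-.02)
```

```text
0.0395898799891671 60.38547992706299
[0.49599    0.28770007]
turn -0.70  x 12.73 y -4.53 z 2.32
```

>>> servo_tool(targets="0 0 0 -0.5 -0.35;0 0 0 -0.5 -0.35;0 0.6 -0.2 0 0;0 1 -0.4 0 0;0 1 -0.4 0 0;0 1 -0.4 0 0;0 1 -0.4 0 0;0 1 -0.4 0 0;0 1 -0.4 0 0;0 1 -0.4 0 0;0 1 -0.4 0 0;0 1 -0.4 0 0;0 0.5 -0.2 0 0;0 0 0 0 0;0 0 0 0 0")

```text
time_s: 64.08
tcp_pos: [0.5048, 0.2347, 0.1843]
eef_rot: [0.714, 0.7, -0.0, 0.0]
force: [0.2, -0.3, -0.8]
gripper_width: 0.0398
grasp_force: 60.4
```

Run:
```python
from h import *
print(get_obs()["tcp_pos"],get_obs()["gripper_width"])
p,d,M=cloud("wrist"); P=full(d,M); save("w8",cv2.resize(p,(800,500),interpolation=cv2.INTER_CUBIC)); Z=P[...,2]
np.savez("w8.npz",p=p,d=d,**M[0])
m=(abs(Z-.023)<.005)&(P[...,1]>.2)&(P[...,1]<.36)&(P[...,0]<.62)
q=P[m]; print(len(q),cv2.minAreaRect(q[:,:2].astype(np.float32)))
```

```text
[0.50478473 0.23473273 0.184319  ] 0.03982192039499244
5541 ((0.4448796212673187, 0.2908160388469696), (0.07633744925260544, 0.2859131097793579), 88.68162536621094)
```

View pics/w8.png

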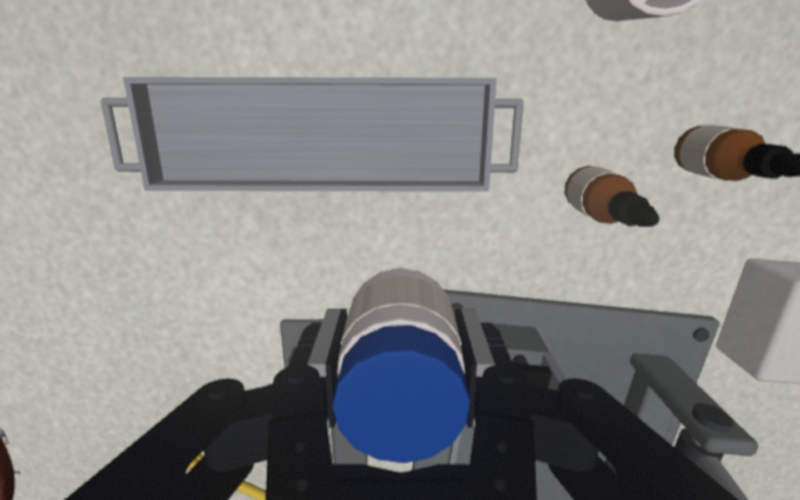

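```bash
sed -i 's/CARR=(0.446,0.2887,-0.02)/CARR=(0.4455,0.290,-0.022)/' h.py
python3 - <<'E'
from h import *
t=loc(CARR,.05,0); print(t); plan(*t,.0205,-.022)
E
```

```text
[0.4954879  0.28890009]
turn 0.01  x 2.71 y -0.53 z 8.19
```

>>> servo_tool(targets="0 0.6 -0.13 0 0;0 0.8 -0.2 0 0;0 0.8 -0.2 0 0;0 0.51 0 0 0;0 0 0 0.5 0;0 0 0 1 0;0 0 0 1 0;0 0 0 1 0;0 0 0 1 0;0 0 0 1 0;0 0 0 1 0;0 0 0 0.8 0;0 0 0 0.5 0;0 0 0 0.3 0;0 0 0 0 0;0 0 0 0 0")

```text
time_s: 66.12
tcp_pos: [0.4955, 0.2897, 0.0228]
eef_rot: [0.714, 0.7, 0.0, 0.0]
force: [-0.6, -0.3, -0.9]
gripper_width: 0.0395
grasp_force: 60.4
```

>>> servo_tool(targets="0 0 0 0.1 0;0 0 0 0.05 0;0 0 0 0 0;0 0 0 0 0")

```text
time_s: 66.62
tcp_pos: [0.4951, 0.2895, 0.0193]
eef_rot: [0.714, 0.7, 0.0, 0.0]
force: [-0.0, -0.1, -0.9]
gripper_width: 0.04
grasp_force: 60.4
```

>>> servo_tool(targets="0 0 0 0.06 0;0 0 0 0.05 0;0 0 0 0 0")

```text
time_s: 67.0
tcp_pos: [0.4951, 0.2895, 0.0172]
eef_rot: [0.714, 0.7, 0.0, 0.0]
force: [-1.1, -0.9, 1.7]
gripper_width: 0.0393
grasp_force: 60.7
```

Contact. Releasing, rising and heading back for the other pot.

>>> servo_tool(targets="0.3 0 0 0 0;0.55 0 0 0 0;0.65 0 0 0 0;0.65 0 0 -0.3 0;0.65 0 0 -0.7 0;0.65 0 0 -1 0;0.65 0 0 -1 0;0.65 0 0 -1 0;0.65 0 0 -1 0;0.65 0 0 -1 0;0.65 0 0 -1 0;0.65 0 0 -1 0;0.65 0 0 0 0")

```text
time_s: 68.62
tcp_pos: [0.4962, 0.29, 0.1794]
eef_rot: [0.714, 0.7, 0.002, 0.001]
force: [0.1, 0.3, 0.3]
gripper_width: 0.0555
grasp_force: 0.0
```

Run:
```python
from h import *
print(get_obs()["tcp_pos"]); lids(); lids("top")
plan(.5696,-.022,.17,-.125)
```

```text
[0.49620894 0.28995919 0.17941399]
[318. 186.] 1618 [0.4939 0.2891 0.0604]
[326. 209.] 82 [ 0.5702 -0.0244  0.0691]
[232. 235.] 79 [0.495  0.2875 0.0612]
turn 0.70  x -14.99 y 5.64 z 0.36
```

>>> servo_tool(targets="0.65 0 0 0 0.35;0.65 0 0 0 0.35;0.65 -0.7 0.2 0 0;0.65 -1 0.4 0 0;0.65 -1 0.4 0 0;0.65 -1 0.4 0 0;0.65 -1 0.4 0 0;0.65 -1 0.4 0 0;0.65 -1 0.4 0 0;0.65 -1 0.4 0 0;0.65 -1 0.4 0 0;0.65 -1 0.4 0 0;0.65 -1 0.4 0 0;0.65 -1 0.4 0 0;0.65 -1 0.4 0 0;0.65 -1 0.4 0 0;0.65 -1 0.4 0 0;0.65 -0.3 0 0 0;0.65 0 0 0 0;0.65 0 0 0 0")

```text
time_s: 71.22
tcp_pos: [0.5725, -0.0221, 0.1771]
eef_rot: [0.75, 0.662, 0.0, -0.0]
force: [-0.4, 0.3, -0.4]
gripper_width: 0.0555
grasp_force: 0.0
```

Run:
```python
from h import *
print(get_obs()["tcp_pos"])
for a in lids(): plan(a[0]+.0005,a[1],.0245,-.125)
```

```text
[ 0.57245288 -0.02208579  0.17710617]
[318. 191.] 1801 [ 0.5694 -0.0235  0.0684]
turn 0.00  x -0.09 y -0.12 z 7.63
```

>>> servo_tool(targets="0.65 -0.09 -0.12 0.4 0;0.65 0 0 0.9 0;0.65 0 0 1 0;0.65 0 0 1 0;0.65 0 0 1 0;0.65 0 0 1 0;0.65 0 0 1 0;0.65 0 0 0.7 0;0.65 0 0 0.4 0;0.65 0 0 0.23 0;0.65 0 0 0 0;0 0 0 0 0;0 0 0 0 0;0 0 0 0 0;0 0 0 0 0")

```text
time_s: 73.15
tcp_pos: [0.5705, -0.0243, 0.0253]
eef_rot: [0.75, 0.661, 0.0, 0.0]
force: [-1.1, 0.3, 5.9]
gripper_width: 0.0395
grasp_force: 60.4
```

>>> servo_tool(targets="0 0 0 -0.3 0;0 0 0 -0.7 0;0 0 0 -1 0;0 0 0 -1 0;0 0 0 -1 0;0 0 0 -1 0;0 0 0 -1 0;0 0 0 -1 0;0 0 0 -1 0;0 0 0 0 -0.35;0 0 0 0 -0.35;0 0 0 0 0")

```text
time_s: 74.65
tcp_pos: [0.5701, -0.0242, 0.1853]
eef_rot: [0.714, 0.7, 0.0, 0.0]
force: [-0.0, 0.1, -0.6]
gripper_width: 0.0393
grasp_force: 60.4
```

Run:
```python
from h import *
print(get_obs()["gripper_width"],get_obs()["grasp_force"]); t=loc(CARR,-.05,0); print(t); plan(*t,.0205,-.022)
```

```text
0.039288811583671666 60.443326234817505
[0.3955121  0.29109991]
turn 0.01  x 15.57 y -9.07 z 8.24
```

>>> servo_tool(targets="0 0.7 -0.4 0 0;0 1 -0.6 0 0;0 1 -0.6 0 0;0 1 -0.6 0 0;0 1 -0.6 0 0;0 1 -0.6 0 0;0 1 -0.6 0 0;0 1 -0.6 0 0;0 1 -0.6 0 0;0 1 -0.6 0 0;0 1 -0.6 0 0;0 1 -0.6 0 0;0 1 -0.6 0 0;0 1 -0.6 0 0;0 1 -0.6 0 0;0 0.87 -0.27 0 0;0 0 0 0 0;0 0 0 0 0")

```text
time_s: 76.9
tcp_pos: [0.3951, 0.2908, 0.1844]
eef_rot: [0.714, 0.7, -0.0, 0.0]
force: [0.1, 0.3, -1.1]
gripper_width: 0.0399
grasp_force: 60.5
```

Run:
```python
from h import *
print(get_obs()["gripper_width"],get_obs()["grasp_force"]); t=loc(CARR,-.05,0); plan(*t,.018,-.022)
```

```text
0.0398533560942898 60.47692537307739
turn 0.01  x 0.02 y 0.02 z 8.32
```

>>> servo_tool(targets="0 0 0 0.5 0;0 0 0 1 0;0 0 0 1 0;0 0 0 1 0;0 0 0 1 0;0 0 0 1 0;0 0 0 1 0;0 0 0 0.8 0;0 0 0 0.5 0;0 0 0 0.3 0;0 0 0 0.12 0;0 0 0 0.08 0;0 0 0 0 0;0 0 0 0 0")

```text
time_s: 78.65
tcp_pos: [0.3952, 0.291, 0.0188]
eef_rot: [0.714, 0.7, 0.0, 0.0]
force: [-0.1, 0.4, -0.2]
gripper_width: 0.0391
grasp_force: 60.5
```

>>> servo_tool(targets="0 0 0 0.05 0;0 0 0 0.04 0;0 0 0 0 0")

```text
time_s: 79.03
tcp_pos: [0.3952, 0.291, 0.0173]
eef_rot: [0.714, 0.7, 0.0, 0.0]
force: [-2.6, -1.8, 9.4]
gripper_width: 0.0396
grasp_force: 61.5
```

>>> servo_tool(targets="0.3 0 0 0 0;0.55 0 0 0 0;0.65 0 0 0 0;0.65 0 0 -0.3 0;0.65 0 0 -0.7 0;0.65 0 0 -1 0;0.65 0 0 -1 0;0.65 0 0 -1 0;0.65 0 0 -1 0;0.65 0 0 -1 0;0.65 0 0 -1 0;0.65 0 0 -1 0;0.65 0 0 -1 0;0.65 0 0 -1 0;0.65 0 0 -1 0;0.65 0 0 0 0;0.65 0 0 0 0")

```text
time_s: 81.15
tcp_pos: [0.3948, 0.2907, 0.2365]
eef_rot: [0.714, 0.7, -0.0, -0.0]
force: [-0.0, -0.3, -0.2]
gripper_width: 0.0555
grasp_force: 0.0
```

Run:
```python
from h import *
print(get_obs()["tcp_pos"],get_obs()["force"]); 
p,_=capture("wrist"); q,_=capture("top")
save("end",np.vstack([cv2.resize(p,(440,275)),cv2.resize(q[130:300,170:450],(440,267))]))
c,s=np.cos(CARR[2]),np.sin(CARR[2])
for a in lids(): d=a[:2]-CARR[:2]; print(c*d[0]+s*d[1],-s*d[0]+c*d[1])
```

```text
[0.39480498 0.29074928 0.23652858] [-0.01214732 -0.32258322 -0.2278421 ]
[321. 167.] 1127 [0.3941 0.291  0.0605]
[426. 167.] 1147 [0.4931 0.2887 0.0605]
-0.051457655683790356 -9.548697118475034e-05
0.047595639172662206 -0.00020989226073392288
```

View pics/end.png

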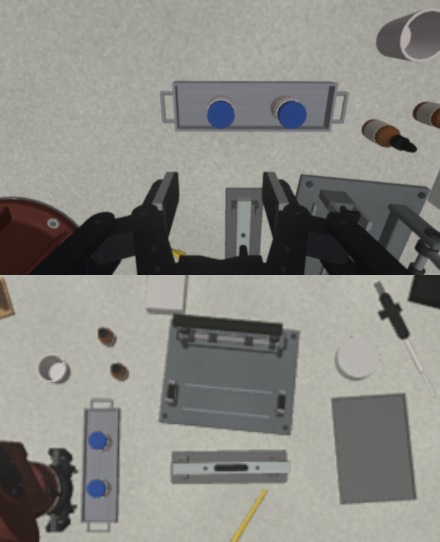

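Both pots stand in the carrier (lid tops 0.0605, fully home), the bar is on its stand, the lever is up, and the bystanders haven't moved. Handing in.

```bash
python3 -c "
from plant import *
print(close_job())"
```

```text
the job is handed in; nothing more can be done
None
```

I handed the job in at about 81 s: both pots on the tray were pressed fully home and stand upright in the carrier, the bar is back on its stand, the lever is up and the bystanders look unmoved; no verdict came back.

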